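# Bring the blue-lidded jar to the front of the carousel and hold it there

## Robot

A 7-joint arm with a two-finger parallel gripper is mounted at the origin on the work surface. World frame = base frame: x ahead of the robot, y to its left, z up, the work surface at z = 0. Lengths are in m, angles in degrees, forces in N, time in s.
With the tool pointing down it reaches from about 0.4 to 0.75 m from the base axis. Payload 19.5 kg.
Tool frame: the origin (TCP) lies between the finger pads, 19 mm behind the fingertips; this is the grasp point; z points along the fingers, y is the line along which they close (so a half turn about z gives the same grasp; the last joint's range is limited). The gripper opens to 85 mm and grips with 20 to 120 N. Pads are 22 mm wide; open, the fingers measure 114 mm over their backs; the gripper's body (76 mm by 85 mm) begins 54 mm behind the grasp point. The pads swing forward as they close: fully open they stand 13 mm farther back than shut.
Start: joints at [68.314, 40.479, -1.581, 85.061, 1.261, 54.483, -4.326], TCP at [0.19, -0.543, 0.25] pointing down, gripper open.
Joint ranges: [-155.06, 155.06], [-18.47, 123.98], [-90, 86.84], [0, 140.48], [-83.41, 263.41], [0, 116], [-161.91, 161.91]. Speed limits (degrees/s): [108.29, 108.29, 147.25, 147.25, 172.46, 172.46, 172.46].

## Interface

Orientations are given as a 3x3 rotation matrix whose columns are the frame's x, y, z axes.
In Python, from bench import ctrl gives the robot as it stands.
- The arm moves only by the tool play_rows, never from a script. Its argument "series" is text: rows parted by semicolons, each of 6 numbers parted by spaces: the shift along the tool's x, y, z in cm, then the turn, a rotation vector about the tool's x, y, z in rad. A call has exactly 10 rows; each row shifts and turns the commanded pose from where the row before left it, along the tool's axes as they then stand; what a row does not reach is not made up. A row lasts 1/10 s, in which the tool goes at most 50 mm and 8.59 degrees, less where a joint would pass 70% of its speed; a pose out of reach is approached as far as the arm can. A call is refused whole if a number of a shift passes 5 or a number of a turn 0.15, either way. A call with a gripper value outside its range is refused whole. "grip" is the finger opening in cm, from 0 to 8.54, set as the call begins (left out, the last holds). The fingers move at their own pace and stop on an object; "force" is the grip in N (left out, the last holds). Time passes only in rows, so rows that do not move let the fingers close, or fill a call up. It gives the time, the measured TCP pose, the force, the opening and the grip force at its end, in the units of the state.
- ctrl.read_state(): the state, without advancing time (a new reading comes with each control period).
- ctrl.snapshot(name): name is "scene" or "side" or "wrist"; returns a dict with "image" (384x512x3 uint8, blue, green, red), "z_map" (384x512 float32, m along the optical axis (not along the pixel's ray), 0 where there is no reading), "K" (3x3 intrinsics, pixels), "dist" ([k1, k2, p1, p2, k3] as OpenCV has them; the pictures are not rectified), "T" (4x4, takes a point from camera to world coordinates). Camera axes: x right, y down, z forward; pixel columns grow to the right and rows downward; lengths in m; the calibration is good to about 2 mm. A picture is of the moment at which its call begins.
- ctrl.sign_off(): hands the job in; it is judged then, once.
The state is a dict: "clock": time; "joint_positions": joint angles; "joint_velocities": joint speeds; "tau": joint torques, N m; "tcp_pos": TCP position; "eef_rot": TCP orientation; "contact_force": force on the tool from outside, world axes, zero at the start; "moment": the same for the moment, N m; "opening": finger opening in m; "finger_force": force on a finger pad.
Only numpy, scipy, OpenCV 4.12 (cv2) and the standard library are available. Lean on these libraries where they do the work, as an engineer would, in place of code of your own. Each camera call takes 0.05 s, during which the arm holds its last target. There are 200 camera calls.

## Task

I want to open the jar with the blue lid one-handed, so turn the toiletry carousel by the wooden handle on its top until that jar stands squarely at the front, centred above the drawer knob, then hold the turntable still for me: finish while still gripping the handle. Do not push on the jars or upset any of them, and leave the other things on the washstand alone.

Things in the scene. Friction and masses are not known exactly. Their poses are not given: they have to be found in the camera images.
- caddy_base: fixed white base of the toiletry carousel, 270 x 270 mm, 60 mm high, holding one shut drawer with a dark wooden front and, in its middle, a round brass knob that stands out 20 mm. Origin: centre of its underside, straight below the carousel's axis. Its own -x axis points out of the front (the drawer side), roughly towards the robot; z up. Its place and heading vary.
- carousel (a joint): angle of the turntable (rad): 0 at the start, grows anticlockwise seen from above, no end stops, turns almost freely (0.03 N m of friction). A white disc of 270 mm diameter on the base, upper face 80 mm above the work surface, with six equal bays parted by white boards whose tops are 114 mm above the work surface, and a wire rail round the edge.
- handle: dark wooden grip of the carousel, a level bar 64 x 18 x 24 mm on a thin column on the turntable's axis; turns with the turntable. Origin: middle of the bar, on the axis, 215 mm above the work surface; its x runs along the 64 mm length, y across the 18 mm, z up. The jars' lids end 39 mm below the bar's underside.
- jar_blue: White jar with a blue lid; one of six of the same size: body 64 mm in diameter, 84 mm tall with its 58 mm lid, about 0.2 kg, loose, in one of the carousel's six bays. Origin: centre of its underside, about 90 mm from the carousel's axis. This is the marked jar that must come to the front.
- jar_green: White jar with a green lid; one of six of the same size: body 64 mm in diameter, 84 mm tall with its 58 mm lid, about 0.2 kg, loose, in one of the carousel's six bays. Origin: centre of its underside, about 90 mm from the carousel's axis. It stands at or near the front at the start.
- jar_white: Clear glass jar with a white lid; one of six of the same size: body 64 mm in diameter, 84 mm tall with its 58 mm lid, about 0.2 kg, loose, in one of the carousel's six bays. Origin: centre of its underside, about 90 mm from the carousel's axis.
- jar_steel: Amber jar with a steel lid; one of six of the same size: body 64 mm in diameter, 84 mm tall with its 58 mm lid, about 0.2 kg, loose, in one of the carousel's six bays. Origin: centre of its underside, about 90 mm from the carousel's axis.
- jar_black: Clear glass jar with a black lid; one of six of the same size: body 64 mm in diameter, 84 mm tall with its 58 mm lid, about 0.2 kg, loose, in one of the carousel's six bays. Origin: centre of its underside, about 90 mm from the carousel's axis.
- jar_wood: White jar with a wooden lid; one of six of the same size: body 64 mm in diameter, 84 mm tall with its 58 mm lid, about 0.2 kg, loose, in one of the carousel's six bays. Origin: centre of its underside, about 90 mm from the carousel's axis.
- lotion_bottle: amber bottle with a white cap, 60 mm in diameter, 150 mm tall, standing loose left of the carousel; origin at the centre of its underside. Not to be disturbed. Farther left a fixed wire basket of bottles, up to 200 mm high.
- tumbler: blue tumbler with two toothbrushes, 72 mm in diameter, about 180 mm tall with the brushes, standing loose right of the carousel; origin at the centre of its underside. Not to be disturbed. Farther right a fixed basin (130 mm high) and its tap (226 mm).
- soap_dish: round white soap dish with a bar of yellow soap, 116 mm in diameter, 42 mm tall, loose, left of the robot's front; origin at the centre of its underside. Not to be disturbed.
Mind the look-alikes: they are no part of the job. Leave any pink or yellow look-alike of the jar_blue alone. Leave any pink look-alike of the jar_black alone.

How it is judged (in metres and radians):
At the end, for the whole second after the job is handed in: The blue-lidded jar is at the drawer side, its centre within 20 mm sideways of the line from the axis over the drawer knob; the fingers grip the wooden handle (over 4 N, TCP within 30 mm of its middle); the turntable is still (under 0.08 rad/s); all six jars stand upright in their bays (x of jar_blue in the frame of caddy_base below -0.05 m and y of jar_blue in the frame of caddy_base between -0.02 and 0.02 m and contact force between the fingers and handle above 4 N and distance between the grasp point and handle below 0.03 m and velocity of joint carousel between -0.08 and 0.08 rad/s and angle between each of jar_green, jar_blue, jar_white, jar_steel, jar_black, jar_wood's own z axis and vertical below 0.12 rad and horizontal distance between each of jar_green, jar_blue, jar_white, jar_steel, jar_black, jar_wood and handle below 0.12 m and height (world z) of each of jar_green, jar_blue, jar_white, jar_steel, jar_black, jar_wood below 0.09 m); the arm keeps its last pose, push and grip.
It fails at once if a jar is pushed with the gripper or arm (over 3 N) (contact force between any of the fingers, the arm and jar_green above 3 N or contact force between any of the fingers, the arm and jar_blue above 3 N or contact force between any of the fingers, the arm and jar_white above 3 N or contact force between any of the fingers, the arm and jar_steel above 3 N or contact force between any of the fingers, the arm and jar_black above 3 N or contact force between any of the fingers, the arm and jar_wood above 3 N).
It fails at once if a jar tips (over 0.4 rad) or leaves the turntable (angle between any of jar_green, jar_blue, jar_white, jar_steel, jar_black, jar_wood's own z axis and vertical above 0.4 rad or height (world z) of any of jar_green, jar_blue, jar_white, jar_steel, jar_black, jar_wood below 0.06 m).
It fails at once if the bottle, the tumbler or the soap dish is moved by more than 30 mm or tipped over 0.3 rad (distance of any of lotion_bottle, tumbler, soap_dish from where it was at the start of the episode above 0.03 m or angle between any of lotion_bottle, tumbler, soap_dish's own z axis and vertical above 0.3 rad).
It also fails if it takes over 72 s, if anything falls off the work surface, if the arm or the gripper's body presses on something with over 40 N, if the wrist force passes 120 N, or if a joint passes its speed limit or range.

## Working session

There is one attempt and no reset: what is moved stays moved. The work goes in short steps, Python scripts to look and compute and a tool call to move; the robot and the scene stay as the last step left them, time stands still between calls to the robot, and variables do not carry over. Pictures are saved under pics/ and viewed, at most 10 in all, crops included, and the job is handed in when it is done.

Besides the shell and the picture viewer there is one more tool, called after "Request:" in YAML: its name, and indented under it one key for each argument. play_rows: Moves the arm, as the interface text tells. Its arguments: {"type":"object","properties":{"series":{"type":"string"},"grip":{"type":"number"},"force":{"type":"number"}},"required":["series"]}

```bash
mkdir -p pics
python3 - <<'E'
from bench import ctrl
import cv2,pickle,numpy as np
d={}
for n in("scene","side"):
    s=ctrl.snapshot(n);d[n]=s;cv2.imwrite(f"pics/{n}0.png",s["image"]);print(n,s["K"].round(1).tolist(),s["dist"],s["T"].round(3).tolist())
pickle.dump(d,open("d0.pkl","wb"))
st=ctrl.read_state();print(st["clock"],st["tcp_pos"],np.round(st["eef_rot"],3))
E
```

```text
scene [[454.0, 0.0, 259.0], [0.0, 454.0, 192.3], [0.0, 0.0, 1.0]] [-0.13670718  0.          0.          0.          0.        ] [[0.814, 0.404, -0.418, 1.068], [0.581, -0.57, 0.581, -0.764], [-0.004, -0.716, -0.698, 1.068], [0.0, 0.0, 0.0, 1.0]]
side [[421.5, 0.0, 257.4], [0.0, 421.5, 190.9], [0.0, 0.0, 1.0]] [-0.13545459  0.          0.          0.          0.        ] [[-0.818, -0.394, 0.42, -0.051], [-0.576, 0.549, -0.606, 0.871], [0.008, -0.737, -0.676, 1.099], [0.0, 0.0, 0.0, 1.0]]
0.1 [ 0.18993653 -0.54248138  0.24957903] [[ 0.944  0.33  -0.   ]
 [ 0.33  -0.944  0.001]
 [-0.    -0.001 -1.   ]]
```

View pics/scene0.png

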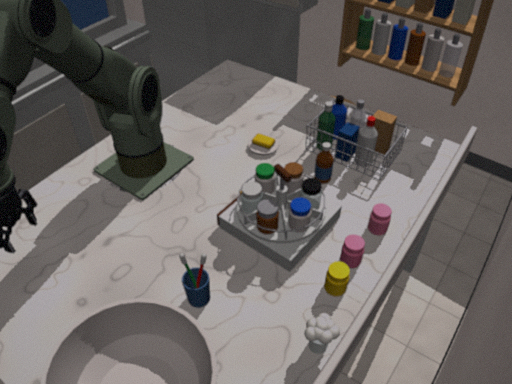

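View pics/side0.png

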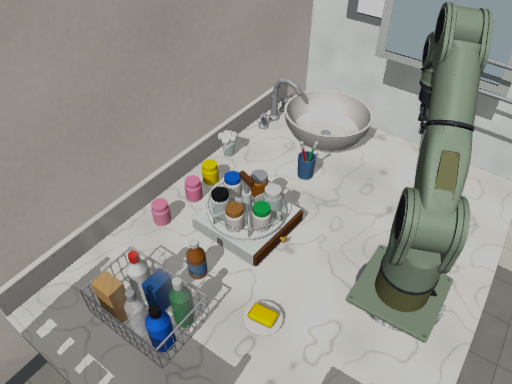

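Scene view: blue lid about (300,207), green (265,171), handle (283,173). Side view: handle (253,183), knob (283,239), blue (232,179), green (262,210). Now an enlarged crop of both.

```bash
cat > h.py <<'E'
import cv2,numpy as np
def ray(s,uv):
    p=cv2.undistortPoints(np.float64([[uv]]),s["K"],s["dist"])[0,0]
    d=s["T"][:3,:3]@np.r_[p,1]; return s["T"][:3,3],d/np.linalg.norm(d)
def onz(s,uv,z):
    o,d=ray(s,uv); return o+d*(z-o[2])/d[2]
def tri(s1,u1,s2,u2):
    o1,d1=ray(s1,u1);o2,d2=ray(s2,u2)
    t=np.linalg.lstsq(np.c_[d1,-d2],o2-o1,rcond=None)[0]
    a,b=o1+t[0]*d1,o2+t[1]*d2; return (a+b)/2,np.linalg.norm(a-b)
def blobs(s,lo,hi,box,amin=15):
    x0,y0,x1,y1=box; h=cv2.cvtColor(s["image"],cv2.COLOR_BGR2HSV)[y0:y1,x0:x1]
    m=cv2.inRange(h,np.array(lo),np.array(hi)); n,_,st,c=cv2.connectedComponentsWithStats(m)
    return [(int(st[i,4]),(c[i]+[x0,y0]).round(1).tolist()) for i in range(1,n) if st[i,4]>=amin],m
E
python3 - <<'E'
import pickle,cv2,numpy as np
from h import *
d=pickle.load(open("d0.pkl","rb"))
bx={"scene":(210,145,345,270),"side":(185,155,310,265)}
ims=[]
for n in bx:
    x0,y0,x1,y1=bx[n];s=d[n]
    ims.append(cv2.resize(s["image"][y0:y1,x0:x1],(400,600*0+int(400*(y1-y0)/(x1-x0))),interpolation=cv2.INTER_CUBIC)[:350])
    for c,lo,hi in(("blue",(105,150,70),(130,255,255)),("green",(50,120,50),(85,255,255)),("brown",(3,110,25),(18,255,255)),("brass",(18,110,100),(32,255,255))):
        print(n,c,blobs(s,lo,hi,bx[n])[0])
h=min(i.shape[0] for i in ims)
cv2.imwrite("pics/crop.png",np.hstack([i[:h] for i in ims]))
E
```

```text
scene blue [(249, [300.3, 205.0])]
scene green [(182, [264.9, 169.8])]
scene brown [(222, [324.3, 159.3]), (306, [289.9, 170.4]), (20, [323.6, 181.0]), (197, [267.8, 221.5]), (34, [264.8, 230.8])]
scene brass [(121, [337.2, 265.6])]
side blue [(178, [231.8, 177.6])]
side green [(15, [308.1, 158.2]), (231, [261.2, 208.5])]
side brown [(261, [253.0, 184.1]), (234, [233.8, 209.1]), (521, [277.2, 237.6]), (264, [195.5, 256.2])]
side brass [(352, [210.0, 171.7]), (28, [282.8, 238.8])]
```

View pics/crop.png

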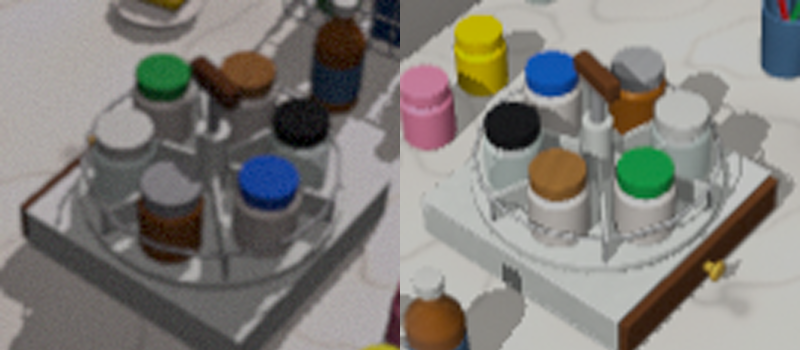

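The handle bar runs from about scene (276,166) to (291,179). Blue is diametrically opposite green, so a turn of roughly 180° is needed. I'll use depth clouds to measure.

```bash
cat >> h.py <<'E'
def cloud(s):
    H,W=s["z_map"].shape; u,v=np.meshgrid(np.arange(W),np.arange(H))
    p=cv2.undistortPoints(np.stack([u,v],-1).reshape(-1,1,2).astype(float),s["K"],s["dist"]).reshape(H,W,2)
    P=np.dstack([p,np.ones((H,W))])*s["z_map"][...,None]
    return P@s["T"][:3,:3].T+s["T"][:3,3]
def hsv(s): return cv2.cvtColor(s["image"],cv2.COLOR_BGR2HSV)
def top(P,m,z0,z1):
    q=P[(m>0)&(P[...,2]>z0)&(P[...,2]<z1)]; return q
E
python3 - <<'E'
import pickle
from h import *
d=pickle.load(open("d0.pkl","rb"))
B={"blue":((105,150,70),(130,255,255)),"green":((50,120,50),(85,255,255))}
bx={"scene":(210,145,345,270),"side":(185,155,310,265)}
for n in bx:
    s=d[n];P=cloud(s);H=hsv(s);x0,y0,x1,y1=bx[n]
    box=np.zeros(H.shape[:2],bool);box[y0:y1,x0:x1]=1
    for c,(lo,hi) in B.items():
        m=(cv2.inRange(H,np.array(lo),np.array(hi))>0)&box&(P[...,2]>.12)
        z=np.percentile(P[m][:,2],80); q=P[m&(P[...,2]>z-.006)]
        print(n,c,"z",z.round(4),len(q),"mid",((q[:,:2].max(0)+q[:,:2].min(0))/2).round(4),q[:,:2].mean(0).round(4))
    m=box&(P[...,2]>.195)&(P[...,2]<.26); nn,l,st,ce=cv2.connectedComponentsWithStats(m.astype(np.uint8))
    for i in range(1,nn):
        if st[i,4]<20: continue
        q=P[l==i]; zt=np.percentile(q[:,2],90);q=q[q[:,2]>zt-.006]
        print(n,"handle",st[i,4],ce[i].round(1),"ztop",zt.round(4),len(q),q[:,:2].mean(0).round(4),cv2.minAreaRect(q[:,:2].astype(np.float32)))
    w=(P[...,2]>.05)&(P[...,2]<.066)&box  # base top
    q=P[w][:,:2].astype(np.float32); print(n,"base",cv2.minAreaRect(q))
    k=(cv2.inRange(H,np.array((18,90,80)),np.array((32,255,255)))>0)&box&(P[...,2]<.05)
    print(n,"knob",P[k].mean(0).round(4) if k.any() else 0,k.sum())
    for nm,uv in (("tumbler",(197,287) if n=="scene" else (306,165)),("tip?",(0,0))): pass
s=d["side"];o=P
bl,_=blobs(s,(18,90,80),(32,255,255),(265,225,310,255)); print("knob on z=.03",bl,[onz(s,b[1],.03).round(4) for b in bl])
E
```

```text
scene blue z 0.1647 238 mid [0.6484 0.0167] [0.6487 0.0141]
scene green z 0.1648 177 mid [ 0.7621 -0.3285] [0.4874 0.0734]
scene handle 192 [282.7 173.2] ztop 0.2271 107 [0.5667 0.0458] ((0.5653475522994995, 0.04720504209399223), (0.019060414284467697, 0.06300745159387589), 68.8626480102539)
scene base ((0.634054958820343, 0.15242904424667358), (0.5360114574432373, 0.37504085898399353), 78.91829681396484)
scene knob [0.4125 0.2495 0.0316] 18
side blue z 0.1649 131 mid [0.3086 0.4319] [0.6386 0.0298]
side green z 0.1643 182 mid [0.2268 0.465 ] [0.4736 0.0913]
side handle 138 [246.  178.1] ztop 0.2274 75 [0.5615 0.0523] ((0.5620108842849731, 0.05197380483150482), (0.0171210914850235, 0.06246107816696167), 69.30587005615234)
side base ((0.5997133255004883, 0.024651765823364258), (0.4895114302635193, 0.5552799105644226), 32.37743377685547)
side knob [ 0.7372 -0.0254  0.0264] 186
knob on z=.03 [(32, [282.8, 238.7])] [array([0.4072, 0.0573, 0.03  ])]
```

Request:
play_rows:
  series: "0 0 -3.5 0 0 0;0 0 -4 0 0 0;0 0 -3.5 0 0 0;3.1 -2.5 0 0 0 0;3.1 -2.5 0 0 0 0;3.1 -2.5 0 0 0 0;3.1 -2.5 0 0 0 0;3.1 -2.5 0 0 0 0;3.1 -2.5 0 0 0 0;3.1 -2.5 0 0 0 0"
  grip: 8.5

```text
clock: 1.1
tcp_pos: [0.3375, -0.3043, 0.3599]
eef_rot: [[0.944, 0.33, -0.0], [0.33, -0.944, 0.0], [-0.0, -0.0, -1.0]]
contact_force: [1.9, -1.3, 0.3]
opening: 0.0849
finger_force: 0.0
```

Request:
play_rows:
  series: "3.1 -2.5 0 0 0 0;3.1 -2.5 0 0 0 0;3.1 -2.5 0 0 0 0;3.1 -2.5 0 0 0 0;3.1 -2.5 0 0 0 0;3.1 -2.5 0 0 0 0;3.1 -2.5 0 0 0 0;3 -2.5 0 0 0 0;2 -1.5 0 0 0 0;1 -0.5 0 0 0 0"

```text
clock: 2.1
tcp_pos: [0.5264, -0.0044, 0.3596]
eef_rot: [[0.943, 0.333, -0.001], [0.333, -0.943, 0.001], [-0.0, -0.001, -1.0]]
contact_force: [-0.9, -0.8, 0.6]
opening: 0.0854
finger_force: 0.0
```

Request:
play_rows:
  series: "0 0 0 0 0 -0.14;0 0 0 0 0 -0.14;0 0 0 0 0 -0.14;0 0 0 0 0 -0.14;0 0 0 0 0 -0.14;0 0 0 0 0 -0.14;0 0 0 0 0 -0.14;0 0 0 0 0 -0.14;0 0 0 0 0 -0.14;0 0 0 0 0 -0.14"

```text
clock: 3.1
tcp_pos: [0.5255, -0.0076, 0.3599]
eef_rot: [[-0.17, 0.985, -0.0], [0.985, 0.17, -0.0], [-0.0, -0.0, -1.0]]
contact_force: [-0.9, -0.4, 0.1]
opening: 0.085
finger_force: 0.0
```

Request:
play_rows:
  series: "0 0 0 0 0 -0.14;0 0 0 0 0 -0.14;0 0 0 0 0 -0.14;0 0 0 0 0 -0.14;0 0 0 0 0 -0.14;0 0 0 0 0 -0.14;0 0 0 0 0 -0.14;0 0 0 0 0 -0.06;0 0 0 0 0 0;0 0 0 0 0 0"

```text
clock: 4.1
tcp_pos: [0.5257, -0.0072, 0.3599]
eef_rot: [[-0.933, 0.36, -0.0], [0.36, 0.933, -0.0], [0.0, -0.0, -1.0]]
contact_force: [0.2, 0.1, -0.1]
opening: 0.0848
finger_force: 0.0
```

Run:
```python
from bench import ctrl
import pickle
from h import *
st=ctrl.read_state();print(np.degrees(st["joint_positions"]).round(1) if max(abs(np.array(st["joint_positions"])))<4 else st["joint_positions"])
w=ctrl.snapshot("wrist");pickle.dump(w,open("w1.pkl","wb"));cv2.imwrite("pics/w1.png",w["image"]);print(w["T"].round(3).tolist())
P=cloud(w);m=(P[...,2]>.2)&(P[...,2]<.24)&(np.hypot(P[...,0]-.5637,P[...,1]-.0496)<.06)
q=P[m];zt=np.percentile(q[:,2],80);q=q[q[:,2]>zt-.006];print("wrist handle",zt,len(q),q.mean(0),cv2.minAreaRect(q[:,:2].astype(np.float32)))
H=hsv(w)
for c,lo,hi in(("blue",(105,150,70),(130,255,255)),("green",(50,120,50),(85,255,255))):
    m=(cv2.inRange(H,np.array(lo),np.array(hi))>0)&(P[...,2]>.155)&(P[...,2]<.175)
    if m.sum()>20:
        q=P[m];print(c,len(q),q.mean(0).round(4),cv2.minEnclosingCircle(q[:,:2].astype(np.float32)))
d=pickle.load(open("d0.pkl","rb"));s=d["side"];P=cloud(s)
m=np.zeros(P.shape[:2],np.uint8);mm=cv2.inRange(hsv(s),np.array((3,110,25)),np.array((18,255,255)))[215:265,250:310];m[215:265,250:310]=mm
q=P[(m>0)&(P[...,2]>.01)&(P[...,2]<.055)][:,:2]
l=cv2.fitLine(q.astype(np.float32),cv2.DIST_HUBER,0,.01,.01).ravel();print("front line",l,len(q),np.degrees(np.arctan2(l[1],l[0])))
pr=(q-l[2:])@l[:2];print("ends",l[2:]+pr.min()*l[:2],l[2:]+pr.max()*l[:2])
```

```text
[ 20.09110414  34.03781445 -43.94172136  82.82747878  24.00238564
  72.77325608  42.88960383]
[[0.359, 0.892, 0.275, 0.457], [0.933, -0.343, -0.106, 0.019], [-0.0, 0.295, -0.956, 0.485], [0.0, 0.0, 0.0, 1.0]]
wrist handle 0.22805968996141915 1658 [0.56136082 0.04846678 0.2271863 ] ((0.5633334517478943, 0.048813652247190475), (0.01850397326052189, 0.06346450746059418), 69.7770767211914)
blue 1997 [0.6443 0.0178 0.1647] ((0.6458984613418579, 0.017229372635483742), 0.028489109128713608)
green 2893 [0.4803 0.0808 0.1648] ((0.47980865836143494, 0.08154242485761642), 0.028379574418067932)
front line [0.05401897 0.9985399  0.4168565  0.06713995] 354 86.90343
ends [ 0.40959643 -0.06706238] [0.42370053 0.19365188]
```

View pics/w1.png

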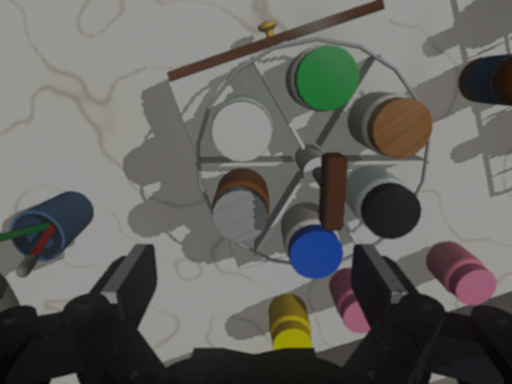

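Wrist view: handle at (333,190) running up-down, blue lid (315,251), green (327,77), knob (268,27). It agrees with the depth fits, with the handle at (0.563, 0.049) and 160°. Now to move over it.

Request:
play_rows:
  series: "-0.5 2.2 0 0 0 -0.015;-0.5 2.2 0 0 0 0;-0.5 2.2 0 0 0 0;0 0 1 0 0 0;0 0 1.5 0 0 0;0 0 1.5 0 0 0;0 0 1.5 0 0 0;0 0 1.5 0 0 0;0 0 1.5 0 0 0;0 0 1 0 0 0"

```text
clock: 5.15
tcp_pos: [0.5624, 0.0494, 0.264]
eef_rot: [[-0.939, 0.344, -0.001], [0.344, 0.939, -0.0], [0.001, -0.001, -1.0]]
contact_force: [0.5, 0.2, 0.1]
opening: 0.0851
finger_force: 0.0
```

Run:
```python
import pickle
from h import *
w=pickle.load(open("w1.pkl","rb"));P=cloud(w);H=hsv(w)
ax=np.array([.563,.049])
k=np.zeros(P.shape[:2],bool);k[12:45,250:290]=1
m=k&(cv2.inRange(H,np.array((18,90,60)),np.array((32,255,255)))>0)
v,u=np.nonzero(m);print("knob px",u.mean(),v.mean(),m.sum());a=onz(w,(u.mean(),v.mean()),.03)[:2];print(a,np.degrees(np.arctan2(*(a-ax)[::-1])))
d=cv2.inRange(H,np.array((3,90,20)),np.array((18,255,255)))>0;d[:, :165]=0;d[:,390:]=0
d[85:]=0
q=np.array([onz(w,(x,np.nonzero(d[:,x])[0].min()),.06)[:2] for x in range(180,375) if d[:,x].any() and not 240<x<290])
l=cv2.fitLine(q.astype(np.float32),cv2.DIST_HUBER,0,.01,.01).ravel();print(l,np.degrees(np.arctan2(l[1],l[0])))
```

```text
knob px 268.1829268292683 27.48780487804878 164
[0.40478716 0.05871124] 176.48754328645424
[0.05578858 0.9984426  0.41863063 0.04190241] 86.80189
```

Request:
play_rows:
  series: "0 0 1 0 0 0;0 0 1 0 0 0;0 0 1 0 0 0;0 0 1 0 0 0;0 0 0.5 0 0 0;0 0 0.3 0 0 0;0 0 0 0 0 0;0 0 0 0 0 0;0 0 0 0 0 0;0 0 0 0 0 0"

```text
clock: 6.15
tcp_pos: [0.5628, 0.0501, 0.2172]
eef_rot: [[-0.939, 0.343, 0.0], [0.343, 0.939, 0.0], [-0.0, 0.0, -1.0]]
contact_force: [-0.4, -0.4, -0.2]
opening: 0.0849
finger_force: 0.0
```

Request:
play_rows:
  series: "0 0 0 0 0 0;0 0 0 0 0 0;0 0 0 0 0 0;0 0 0 0 0 0;0 0 0 0 0 0;0 0 0 0 0 0;0 0 0 0 0 0;0 0 0 0 0 0;0 0 0 0 0 0;0 0 0 0 0 0"
  grip: 0.5
  force: 30

```text
clock: 7.15
tcp_pos: [0.5624, 0.0491, 0.2172]
eef_rot: [[-0.939, 0.343, -0.001], [0.343, 0.939, -0.002], [0.0, -0.002, -1.0]]
contact_force: [-5.4, -5.4, 5.9]
opening: 0.0178
finger_force: 31.8
```

Request:
play_rows:
  series: "0 0 0 0 0 0.01;0 0 0 0 0 0.02;0 0 0 0 0 0.03;0 0 0 0 0 0.04;0 0 0 0 0 0.05;0 0 0 0 0 0.05;0 0 0 0 0 0.05;0 0 0 0 0 0.05;0 0 0 0 0 0.05;0 0 0 0 0 0.05"

```text
clock: 8.15
tcp_pos: [0.5623, 0.049, 0.2172]
eef_rot: [[-0.73, 0.684, -0.001], [0.684, 0.73, -0.002], [-0.001, -0.002, -1.0]]
contact_force: [-4.3, -6.1, 6.5]
opening: 0.0172
finger_force: 31.9
```

Request:
play_rows:
  series: "0 0 0 0 0 0.05;0 0 0 0 0 0.05;0 0 0 0 0 0.05;0 0 0 0 0 0.05;0 0 0 0 0 0.05;0 0 0 0 0 0.05;0 0 0 0 0 0.05;0 0 0 0 0 0.05;0 0 0 0 0 0.05;0 0 0 0 0 0.05"

```text
clock: 9.15
tcp_pos: [0.5623, 0.0489, 0.2172]
eef_rot: [[-0.313, 0.95, -0.001], [0.95, 0.313, -0.002], [-0.001, -0.002, -1.0]]
contact_force: [-6.0, -6.7, 7.2]
opening: 0.0175
finger_force: 31.9
```

```bash
python3 -c "
from bench import ctrl;s=ctrl.read_state();print([round(float(x),1) for x in s['joint_positions']])"
```

```text
[4.1, 43.2, -24.4, 89.5, 21.1, 52.0, -9.4]
```

Request:
play_rows:
  series: "0 0 0 0 0 0.05;0 0 0 0 0 0.05;0 0 0 0 0 0.05;0 0 0 0 0 0.05;0 0 0 0 0 0.05;0 0 0 0 0 0.05;0 0 0 0 0 0.05;0 0 0 0 0 0.05;0 0 0 0 0 0.05;0 0 0 0 0 0.05"

```text
clock: 10.15
tcp_pos: [0.5621, 0.0489, 0.2171]
eef_rot: [[0.181, 0.984, -0.002], [0.984, -0.181, -0.002], [-0.002, -0.001, -1.0]]
contact_force: [-7.3, -6.5, 7.0]
opening: 0.0173
finger_force: 31.9
```

Request:
play_rows:
  series: "0 0 0 0 0 0.05;0 0 0 0 0 0.05;0 0 0 0 0 0.05;0 0 0 0 0 0.05;0 0 0 0 0 0.05;0 0 0 0 0 0.05;0 0 0 0 0 0.05;0 0 0 0 0 0.05;0 0 0 0 0 0.05;0 0 0 0 0 0.05"

```text
clock: 11.15
tcp_pos: [0.562, 0.049, 0.2171]
eef_rot: [[0.63, 0.776, -0.002], [0.776, -0.63, -0.001], [-0.002, -0.0, -1.0]]
contact_force: [-7.5, -7.0, 8.6]
opening: 0.0173
finger_force: 32.0
```

Request:
play_rows:
  series: "0 0 0 0 0 0.05;0 0 0 0 0 0.05;0 0 0 0 0 0.05;0 0 0 0 0 0.05;0 0 0 0 0 0.05;0 0 0 0 0 0.05;0 0 0 0 0 0.05;0 0 0 0 0 0.05;0 0 0 0 0 0.05;0 0 0 0 0 0.05"

```text
clock: 12.15
tcp_pos: [0.5619, 0.0491, 0.2171]
eef_rot: [[0.925, 0.379, -0.002], [0.379, -0.925, -0.001], [-0.002, 0.0, -1.0]]
contact_force: [-8.3, -5.9, 8.4]
opening: 0.0175
finger_force: 32.0
```

Request:
play_rows:
  series: "0 0 0 0 0 0.05;0 0 0 0 0 0.05;0 0 0 0 0 0.05;0 0 0 0 0 0.05;0 0 0 0 0 0.05;0 0 0 0 0 0.05;0 0 0 0 0 0.05;0 0 0 0 0 0.04;0 0 0 0 0 0.03;0 0 0 0 0 0.01"

```text
clock: 13.15
tcp_pos: [0.5619, 0.0492, 0.2172]
eef_rot: [[0.999, -0.04, -0.002], [-0.04, -0.999, -0.001], [-0.002, 0.001, -1.0]]
contact_force: [-8.7, -6.5, 7.6]
opening: 0.0175
finger_force: 32.0
```

Request:
play_rows:
  series: "0 0 0 0 0 0;0 0 0 0 0 0;0 0 0 0 0 0;0 0 0 0 0 0;0 0 0 0 0 0;0 0 0 0 0 0;0 0 0 0 0 0;0 0 0 0 0 0;0 0 0 0 0 0;0 0 0 0 0 0"

```text
clock: 14.15
tcp_pos: [0.5619, 0.0492, 0.2171]
eef_rot: [[0.999, -0.039, -0.002], [-0.039, -0.999, -0.001], [-0.002, 0.001, -1.0]]
contact_force: [-8.4, -5.6, 7.8]
opening: 0.0177
finger_force: 32.0
```

```bash
cat > m.py <<'E'
from bench import ctrl
from h import *
ax=np.array([.563,.049]);f=np.radians(176.7);fd=np.array([np.cos(f),np.sin(f)]);sd=np.array([-fd[1],fd[0]])
im=[]
for n in("scene","side","wrist"):
    s=ctrl.snapshot(n);P=cloud(s)
    m=(cv2.inRange(hsv(s),np.array((105,150,60)),np.array((130,255,255)))>0)&(abs(P[...,2]-.164)<.008)&(np.hypot(P[...,0]-ax[0],P[...,1]-ax[1])<.13)
    if n!="wrist" : x=s["image"][130:290,180:350]; im.append(cv2.resize(x,None,fx=2.3,fy=2.3,interpolation=cv2.INTER_CUBIC))
    if m.sum()>10:
        q=P[m];c,r=cv2.minEnclosingCircle(q[:,:2].astype(np.float32));c=np.array(c);print(n,len(q),c.round(4),round(r,4),"fwd",(c-ax)@fd,"side",(c-ax)@sd)
    if n!="scene": cv2.imwrite(f"pics/{n}_end.png",s["image"])
cv2.imwrite("pics/end.png",np.hstack(im))
st=ctrl.read_state();print(st["clock"],st["tcp_pos"],st["finger_force"],np.round(st["joint_velocities"],3))
E
python3 m.py
```

```text
scene 196 [0.4762 0.05  ] 0.0299 fwd 0.08674903559920821 side 0.004037354589341865
side 177 [0.4725 0.058 ] 0.0289 fwd 0.09086424837223919 side -0.0037780420281657017
wrist 853 [0.4841 0.0515] 0.0218 fwd 0.07889728244666068 side 0.0020597756165766953
14.3 [0.56185942 0.04925809 0.21713917] 32.01326161623001 [ 0.     0.026 -0.01  -0.054 -0.001  0.053 -0.017]
```

View pics/end.png

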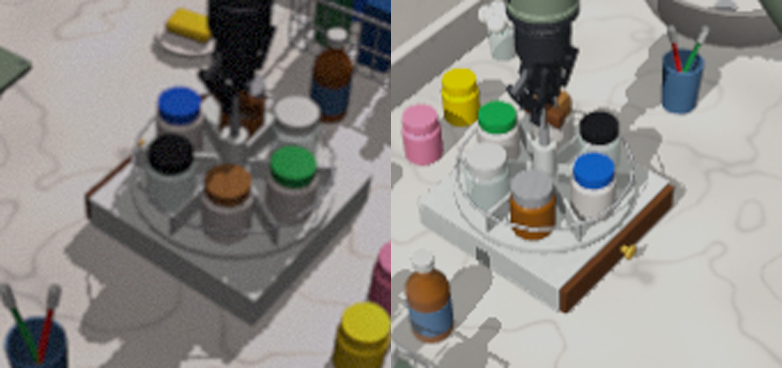

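View pics/wrist_end.png

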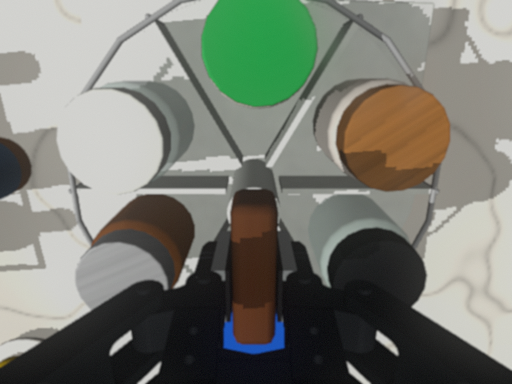

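The crop shows the blue lid at (180,105) in the scene half and (593,170) in the side half, in front of the knob at (628,250). The wrist view shows the handle held between the pads (255,265), the blue jar directly behind it, and all the visible jars upright. Measured sideways error is within 4 mm, so I'm handing the job in.

```bash
python3 -c "
from bench import ctrl;print(ctrl.sign_off())"
```

```text
the job is handed in; nothing more can be done
None
```

The blue-lidded jar now stands at the front, centred above the drawer knob to within about 4 mm by camera, with the handle still gripped at 32 N and all six jars upright; the job was handed in at about 14 s, and no verdict came back.

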